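# Clamp a frame bar with a slipping-clutch crank

### The job

Gently slide the wooden frame bar along the clamping jig until its end bears firmly (a few newtons) against the jig's end stop. Then turn the crank clockwise (seen from above) until its torque clutch slips, and stop there: it must really slip, but by no more than a tenth of a turn. Let go of the crank, leaving the bar clamped and everything else on the bench where it was.

Things in the scene. Friction and masses are not known exactly. Their poses are not given: they have to be found in the camera images.
- jig: Bolted-down clamping jig: aluminium bed 270 x 130 mm, 12 mm thick. Origin on the bench under the clamp screw's axis; z up; x along the channel towards the end stop (feeding direction). Bed spans x -190 to +80 mm. Guide rails beside the bar: inner faces y = +-21 mm, x -110 to +50, tops z 24 mm. Grey bridge over the bar at x = 0: 36 mm along x, 116 along y, top z 94 mm.
- stop: Steel end stop fixed on the jig. Origin: centre of the lower edge of the end stop's face, on the jig's bed (z 12 mm), at x = +50 mm in the jig's frame; axes as the jig's. It is 75 mm wide and rises 22 mm above the bed.
- bar: Loose light-wood frame bar 200 (x) x 40 (y) x 22 mm (z), 90 to 180 g, lying on the jig's bed (underside z 12 mm) between the rails, 40 to 75 mm short of the stop. Origin: centre of its underside; x along its length, as the jig's x. Home: its front end (x = +100 mm) touches the stop. More than 40 N on it is too rough.
- bar_rear (a point): Centre of the bar's rear end face (22 mm high, 40 mm wide, centre 11 mm above the bed), the end farther from the stop, free and clear of the bridge and crank: push here, along the jig's x.
- crank: Dark crank on the bridge, turning on the vertical screw axis. Origin at bench height on it; x points to its upright handle. Arm and hub tops at z 118 mm. It drives the screw through a friction clutch: it runs at 0.06 N m (1 N at the handle) until the screw ends, then slips on it at 0.72 N m (12 N at the handle while moving, easing to about 8 N when the hand pauses; no spring-back), after 0.9 to 1.5 turns clockwise.
- crank_handle (a point): Centre of the crank's handle, at z 140 mm: upright black round grip, 20 mm diameter, 40 mm tall (z 120 to 160 mm), 60 mm from the screw axis. It spins freely on its own upright pin, so it can be held from above without turning the hand. It travels on a level circle.
- screw: Clamp screw under the crank, same axis; a small steel tab on its flange, under the crank arm, shows its angle. Origin at bench height on the axis; x along the tab. At the start its x points the same way as the crank's x; later the angle between them is how far the clutch has slipped.
- foot: Round black spring-loaded pressing foot under the bridge, 32 mm across, on the screw axis; origin at the centre of its underside. It goes down 1 mm per radian of clockwise screw turn; at the start it is 2 to 5 mm above the bar's top (z 34 mm). Fully down it presses the bar with about 20 N.
- offcut: loose hardwood offcut 70 x 45 x 22 mm, lying beside the jig; origin under its centre
- screwdriver: loose screwdriver lying beside the jig
- tape: loose roll of paper tape, 90 mm across, 24 mm high, lying flat beyond the jig's stop; origin under its centre
- glue: white glue bottle, 56 mm across, 130 mm tall, standing at the back; origin under its centre
- cup: white cup, 76 mm across, 85 mm tall, standing at the back; origin under its centre
- hammer: hammer lying on the robot's right
- brush: brush lying on the left
Things that resemble listed ones, but are neither listed nor needed, are in the scene too. Leave any green or turquoise look-alike of the bar alone.

How it is judged:
On the way, in this order (a step that is already met when the one before it is completed fails the run):
1. the bar lies flat in the channel, its end pressed against the stop with more than 2.5 N, not yet clamped (contact force between bar and stop above 2.5 N and x of bar in the frame of jig above -0.0525 m and z of bar in the frame of jig below 0.0145 m and y of bar in the frame of jig between -0.004 and 0.004 m and contact force between foot and bar below 1 N and angle between the x axis of crank and the x axis of screw, either way round below 0.05 rad), for 0.1 s.
2. with the bar still home and pressed by the foot, the crank has slipped on the screw (x of bar in the frame of jig above -0.0525 m and z of bar in the frame of jig below 0.0145 m and y of bar in the frame of jig between -0.004 and 0.004 m and contact force between foot and bar above 10 N and angle between the x axis of crank and the x axis of screw, either way round above 0.06 rad), for 0.1 s.
At the end, for the whole second after the job is handed in: The bar lies flat in the channel with its end within 2.5 mm of the stop, the foot presses it with more than 10 N, the crank has slipped on the screw by 0.06 to 0.7 rad and is at rest, released (all of step 2 and angle between the x axis of crank and the x axis of screw, either way round below 0.7 rad and angular speed of crank below 0.1 rad/s and linear speed of bar below 0.01 m/s); the robot touches nothing.
It fails at once if the clutch slipped by more than 0.7 rad (a tenth of a turn is 0.63) (angle between the x axis of crank and the x axis of screw, either way round above 0.7 rad).
It fails at once if the bar pushed with more than 40 N (contact force between any of the fingers, the arm and bar above 40 N).
It fails at once if another thing on the bench moved by more than 30 mm (distance of any of offcut, screwdriver, tape, glue, cup, hammer, brush from where it was at the start of the episode above 0.03 m).
It also fails if it takes over 72 s, if anything falls off the work surface, if the arm or the gripper's body presses on something with over 40 N, if the wrist force passes 120 N, or if a joint passes its speed limit or range.

### The arm

A 7-joint arm with a two-finger parallel gripper is mounted at the origin on the work surface. World frame = base frame: x ahead of the robot, y to its left, z up, the work surface at z = 0. Lengths are in m, angles in rad, forces in N, time in s.
With the tool pointing down it reaches from about 0.4 to 0.875 m from the base axis. Payload 6.5 kg.
Tool frame: the origin (TCP) lies midway between the tips of the shut fingers; the grasp point (between the pads) lies 19 mm behind it; x points along the fingers, y is the direction in which the jaws open and shut, and the axes are right-handed (so a half turn about x gives the same grasp; the last joint's range is limited). The gripper opens to 88 mm and grips with 3 to 60 N. Pads are 18 mm wide; open, the fingers measure 123 mm over their backs; the gripper's body (75 mm by 187 mm) begins 45 mm behind the grasp point.
Start: joints at [1.211, 0.536, -0.004, 1.538, 0.003, 1.067, -0.071], TCP at [0.188, -0.622, 0.239] pointing down, gripper open.
Joint ranges: [-2.7, 2.7], [-0.37, 2.16], [-1.27, 1.26], [0.24, 2.4], [-1.31, 4.45], [0.19, 1.91], [-2.76, 2.76]. Speed limits (rad/s): [2.39, 2.39, 3.14, 3.14, 3.14, 3.14, 3.14].

### API

Orientations are given as a unit quaternion [x, y, z, w].
In Python, from rig import get_obs, grab_frame, hand_in gives the robot as it stands.
- The arm moves only by the tool play_rows, never from a script. Its argument "targets" is a list of rows, each a list of 7 numbers: the shift along the tool's x, y, z in units of 40 mm (1.0 is 40 mm), then the turn, a rotation vector about the tool's x, y, z in units of 6 degrees (1.0 is 6 degrees), then the opening, from -1 (shut) to 1 (fully open). In form: [[dx, dy, dz, wx, wy, wz, gripper], ...]. A call has 1 to 20 rows; each row is the pose to reach, as a shift and turn from the pose commanded when the call began, along the tool's axes at that moment; what a row does not reach only later rows make up. A row lasts 1/8 s, in which the tool goes at most 62.5 mm and 10.7 degrees, less where a joint would pass 70% of its speed; a pose out of reach is approached as far as the arm can. A call with a gripper value outside its range is refused whole. The fingers move at their own pace and stop on an object; the grip force is fixed at half the most. Time passes only in rows, so rows that repeat a pose let the fingers close. It gives the time, the measured TCP pose, the force and the opening at its end, in the units of the state.
- get_obs(): the state, without advancing time (a new reading comes with each control period).
- grab_frame(name): name is "scene" or "top" or "wrist"; returns a dict with "image" (420x560x3 uint8, red, green, blue), "z_map" (420x560 float32, m along the optical axis (not along the pixel's ray), 0 where there is no reading), "K" (3x3 intrinsics, pixels), "xyz" and "attitude" of the camera in the world. Camera axes: x right, y down, z forward; pixel columns grow to the right and rows downward; lengths in m; the calibration is good to about 2 mm. A picture is of the moment at which its call begins.
- hand_in(): hands the job in, once; it reports no verdict.
The state is a dict: "clock": time; "qpos": joint angles; "joint_velocities": joint speeds; "tau": joint torques, N m; "ee_pos": TCP position; "ee_rot": TCP orientation; "wrist_force": force on the tool from outside, world axes, zero at the start; "wrist_torque": the same for the moment, N m; "width": finger opening in m.
Only numpy, scipy, OpenCV 4.12 (cv2) and the standard library are available. Lean on these libraries where they do the work, as an engineer would, in place of code of your own. Each camera call takes 0.05 s, during which the arm holds its last target. There are 200 camera calls.

## Working session

There is one attempt and no reset: what is moved stays moved. The work goes in short steps, Python scripts to look and compute and a tool call to move; the robot and the scene stay as the last step left them, time stands still between calls to the robot, and variables do not carry over. Pictures are saved under pics/ and viewed, about 8 in all and at most 12, crops included, and the job is handed in when it is done.

Besides the shell and the picture viewer there is one more tool, called after ">>>" as name(argument=value, ...) on one line, values as JSON. play_rows: Moves the arm, as the interface text tells. Its arguments: {"type":"object","properties":{"targets":{"type":"array"}},"required":["targets"]}

```bash
mkdir -p pics; cat > h.py <<'E'
import numpy as np, cv2, pickle
from scipy.spatial.transform import Rotation as R
from rig import get_obs, grab_frame, hand_in
def shot(name,fn):
    f=grab_frame(name); pickle.dump(f,open(f'pics/{fn}.pkl','wb'))
    cv2.imwrite(f'pics/{fn}.png',f['image'][:,:,::-1]); return f
def load(fn): return pickle.load(open(f'pics/{fn}.pkl','rb'))
def rot(f):
    a=np.array(f['attitude']); return a if a.shape==(3,3) else R.from_quat(a).as_matrix()
def px(f,u,v,z=None):
    """world point of pixel from depth, or on plane z"""
    d=np.linalg.inv(f['K'])@[u,v,1]; r=rot(f)@d; o=np.array(f['xyz'])
    if z is None: return o+r*f['z_map'][int(round(v)),int(round(u))]
    return o+r*(z-o[2])/r[2]
def proj(f,p):
    q=f['K']@(rot(f).T@(np.array(p)-f['xyz'])); return q[:2]/q[2]
E
python3 - <<'E'
from h import *
for n in('scene','top'):
    f=shot(n,n+'0'); print(n,f['xyz'],f['attitude'],f['K'][0])
o=get_obs(); print(o)
E
```

```text
scene [1.36183173 0.6382379  0.80323301] [ 0.39365015  0.78738466 -0.42749056 -0.20571042] [395.42864682   0.         281.34964355]
top [ 0.29987318 -0.01787623  1.26336953] [-0.6769604   0.72878368 -0.07535981  0.07014181] [421.03058797   0.         281.28575696]
{'clock': 0.1, 'qpos': array([ 1.21077501,  0.53707415, -0.00441162,  1.53871119,  0.00260924,
        1.06730811, -0.07117419]), 'joint_velocities': array([-0.00059432, -0.00213917,  0.00093365, -0.00228956,  0.00053138,
       -0.00060802, -0.00051813]), 'tau': array([ 1.59978204e-03, -5.72084391e+01,  9.93461609e-01, -2.52234918e+01,
       -5.61705104e-02,  1.33588677e-02,  3.70670193e-06]), 'ee_pos': array([ 0.18806686, -0.6216506 ,  0.2379621 ]), 'ee_rot': array([-0.69936205, -0.10404978,  0.69960911, -0.10302168]), 'wrist_force': array([-0.09924648, -0.81809599,  0.88438387]), 'wrist_torque': array([-0.02896901, -0.01335457,  0.01243479]), 'width': 0.0881931525274529}
```

View pics/top0.png

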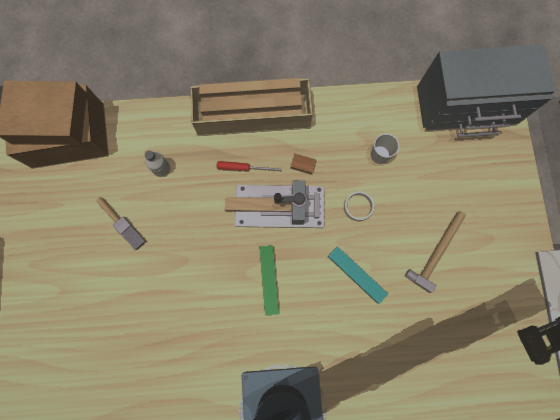

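View pics/scene0.png

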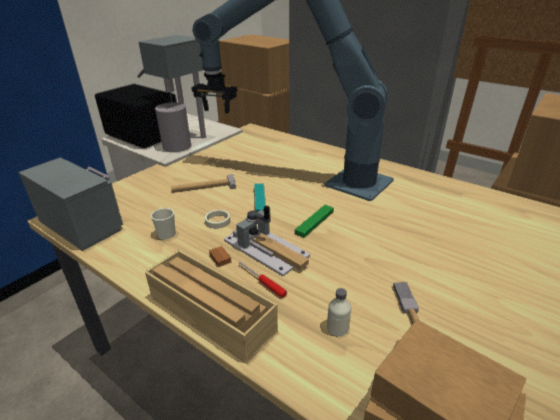

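The top view shows the jig at about (280,205), with its stop to the right (world −y), the bar at (255,205), the crank hub at (299,199) and the handle at (278,198). The tape is at (360,206). The scene view agrees with this. Next I'll enlarge the jig.

```bash
python3 - <<'E'
from h import *
f=load('top0'); im=f['image'][170:240,215:335,::-1]
cv2.imwrite('pics/crop1.png',cv2.resize(im,None,fx=6.5,fy=6.5,interpolation=cv2.INTER_CUBIC))
for p in [(237,187),(322,187),(322,226),(237,226)]: print(px(f,*p),px(f,*p,.012))
print(px(f,278,198), px(f,299,199), px(f,299,215),px(f,230,204))
E
```

```text
[0.64718836 0.09323456 0.0120418 ] [0.64719997 0.09323827 0.012     ]
[ 0.62804054 -0.16735365  0.01167038] [ 0.62795412 -0.16731428  0.012     ]
[ 0.5072373  -0.15620066  0.00985135] [ 0.50688186 -0.15596356  0.012     ]
[0.52613026 0.0997724  0.00990602] [0.52575229 0.09957586 0.012     ]
[ 0.56721158 -0.02850629  0.16059304] [ 0.56986041 -0.08715092  0.12004355] [ 0.5289658  -0.08471967  0.09713878] [0.59017646 0.11498469 0.03350123]
```

View pics/crop1.png

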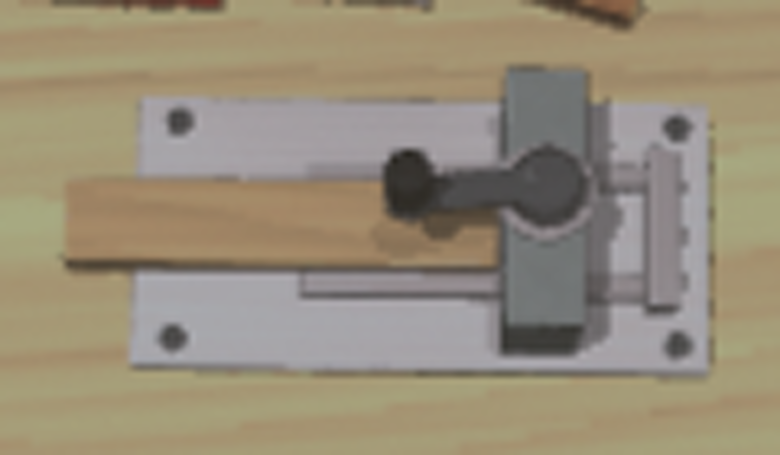

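```bash
cat >> h.py <<'E'
def fit2d(P,Q):
    """rigid 2D: Q = T + Rot P"""
    P=np.array(P);Q=np.array(Q)[:,:2];p=P-P.mean(0);q=Q-Q.mean(0)
    th=np.arctan2((p[:,0]*q[:,1]-p[:,1]*q[:,0]).sum(),(p*q).sum())
    c,s=np.cos(th),np.sin(th);M=np.array([[c,-s],[s,c]]);T=Q.mean(0)-M@P.mean(0)
    return th,T,Q-(P@M.T+T)
E
python3 - <<'E'
from h import *
f=load('top0'); c=lambda u,v:((u+.5)/6.5+214.5,(v+.5)/6.5+169.5)
C=[px(f,*c(*p),.012) for p in [(138,98),(708,108),(710,374),(131,366)]]
th,T,res=fit2d([(-.19,.065),(.08,.065),(.08,-.065),(-.19,-.065)],C); print('jig',th,np.degrees(th),T,res.round(4).tolist())
M=np.array([[np.cos(th),-np.sin(th)],[np.sin(th),np.cos(th)]])
for n,p,z in [('barrear1',(66,180),.034),('barrear2',(66,262),.034),('handletop',(408,172),.16),('hubtop',(548,185),.12),('stopface',(648,230),.034),('bridge',(502,69),.094),('bridge',(588,69),.094),('bridge',(583,327),.094)]:
    w=px(f,*c(*p),z); print(n,w,'jig',M.T@(w[:2]-T), 'depth z',px(f,*c(*p))[2])
E
```

```text
jig -1.6591193169485072 -95.06053456977742 [ 0.57384746 -0.08737106] [[-0.0004, 0.0004], [-0.0014, 0.0006], [0.001, 0.0002], [0.0007, -0.0012]]
barrear1 [0.61194043 0.12970769 0.034     ] jig [-0.21959271  0.01879636] depth z 0.036096512784574486
barrear2 [0.57321958 0.13149676 0.034     ] jig [-0.2179593  -0.01993137] depth z 0.02789098409370938
handletop [ 0.57291378 -0.02714474  0.16      ] jig [-0.0599092  -0.00624249] depth z 0.16064756196752383
hubtop [ 0.57264569 -0.08705911  0.12      ] jig [-0.00020473 -0.0012246 ] depth z 0.11758085982767796
stopface [ 0.56853582 -0.13642614  0.034     ] jig [ 0.0493324  -0.00096388] depth z 0.012340416221420014
bridge [ 0.63307158 -0.07263679  0.094     ] jig [-0.01990089  0.05769359] depth z -0.0017294740570217293
bridge [ 0.63026245 -0.11066529  0.094     ] jig [0.01822716 0.05824983] depth z 0.001540588826818734
bridge [ 0.51445847 -0.09859016  0.094     ] jig [ 0.01641397 -0.05816788] depth z 0.09039623939795427
```

```bash
cat >> h.py <<'E'
TH=-1.6591; T=np.array([.57385,-.08737]); MJ=np.array([[np.cos(TH),-np.sin(TH)],[np.sin(TH),np.cos(TH)]])
def j2w(x,y,z): return np.r_[T+MJ@[x,y],z]
def w2j(p): return np.r_[MJ.T@(np.array(p[:2])-T),p[2]]
def goal(pos,yaw):
    """row units for tool pointing straight down, tool y at given yaw in world"""
    o=get_obs(); R0=R.from_quat(o['ee_rot'])
    y=np.array([np.cos(yaw),np.sin(yaw),0]);x=np.array([0,0,-1.])
    Rg=R.from_matrix(np.c_[x,y,np.cross(x,y)])
    return (R0.inv().apply(pos-o['ee_pos'])/.04).round(3), ((R0.inv()*Rg).as_rotvec(degrees=True)/6).round(3)
E
python3 - <<'E'
from h import *
o=get_obs(); print(R.from_quat(o['ee_rot']).as_matrix().round(3))
for yaw in (TH+np.pi/2,TH-np.pi/2): print(yaw,goal(j2w(-.265,0,.239),yaw))
print(j2w(-.265,0,.239))
E
```

```text
[[-0.001  0.29  -0.957]
 [ 0.001 -0.957 -0.29 ]
 [-1.    -0.001  0.   ]]
-0.08830367320510346 (array([-4.0000e-03, -1.6137e+01, -1.5571e+01]), array([-1.135e+01, -7.000e-03,  1.300e-02]))
-3.2298963267948966 (array([-4.0000e-03, -1.6137e+01, -1.5571e+01]), array([1.865e+01, 1.500e-02, 8.000e-03]))
[0.59722007 0.1765975  0.239     ]
```

>>> play_rows(targets=[[0,-1,-1,-0.7,0,0,-1],[0,-2,-1.9,-1.4,0,0,-1],[0,-3,-2.9,-2.1,0,0,-1],[0,-4,-3.9,-2.8,0,0,-1],[0,-5,-4.8,-3.5,0,0,-1],[0,-6,-5.8,-4.2,0,0,-1],[0,-7,-6.8,-4.9,0,0,-1],[0,-8,-7.7,-5.6,0,0,-1],[0,-9,-8.7,-6.3,0,0,-1],[0,-10,-9.6,-7,0,0,-1],[0,-11,-10.6,-7.7,0,0,-1],[0,-12,-11.6,-8.4,0,0,-1],[0,-13,-12.5,-9.1,0,0,-1],[0,-14,-13.5,-9.8,0,0,-1],[0,-15,-14.5,-10.6,0,0,-1],[0,-16.137,-15.571,-11.35,0,0,-1],[0,-16.137,-15.571,-11.35,0,0,-1],[0,-16.137,-15.571,-11.35,0,0,-1],[0,-16.137,-15.571,-11.35,0,0,-1]])

```text
clock: 2.48
ee_pos: [0.5973, 0.174, 0.2385]
ee_rot: [-0.522, -0.476, 0.523, -0.477]
wrist_force: [-0.4, 0.3, -0.2]
width: 0.0005
```

```bash
python3 - <<'E'
from h import *
o=get_obs(); print(o['clock'],o['ee_pos'],w2j(o['ee_pos']),o['qpos'],o['wrist_force'],o['width'])
f=shot('wrist','w1'); print(f['xyz'],w2j(f['xyz']))
print(goal(j2w(-.265,0,.02),TH+np.pi/2))
for p in [j2w(-.2188,.02,.034),j2w(-.2188,-.02,.034),j2w(-.19,.065,.012)]: print(proj(f,p))
E
```

```text
2.475 [0.59730784 0.17397252 0.23851603] [-0.26239299  0.00031891  0.23851603] [ 0.03574237  0.55253464 -0.56153331  1.59050463  0.32153026  1.09293127
 -0.69906649] [-0.41374141  0.25524293 -0.16000822] 0.0005450071023841051
[0.60366485 0.24017724 0.38527991] [-0.32890038  0.00081264  0.38527991]
(array([ 5.466, -0.009, -0.07 ]), array([-0.025,  0.013,  0.001]))
[294.92841677 221.68866502]
[260.90894352 221.7901982 ]
[329.30455341 238.09369033]
```

View pics/w1.png

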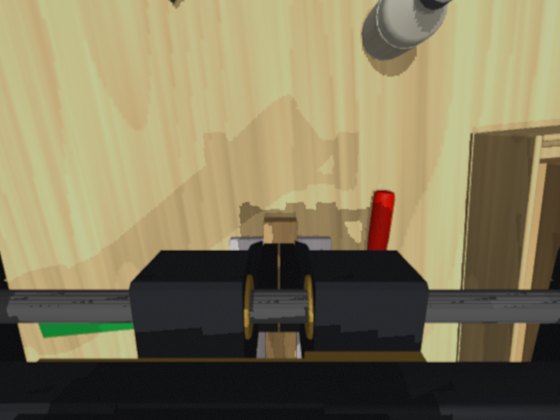

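>>> play_rows(targets=[[1.3,0,0,0,0,0,-1],[2.6,0,0,0,0,0,-1],[3.9,0,0,0,0,0,-1],[5,0,0,0,0,0,-1],[5.45,0,0,0,0,0,-1],[5.45,0,0,0,0,0,-1]])

```text
clock: 3.28
ee_pos: [0.5972, 0.1753, 0.0205]
ee_rot: [-0.521, -0.477, 0.522, -0.477]
wrist_force: [0.5, 0.3, 0.3]
width: 0.0001
```

```bash
python3 - <<'E'
from h import *
o=get_obs(); print(o['clock'],w2j(o['ee_pos']),o['wrist_force'])
print(goal(j2w(-.2188-.009,0,.021),TH+np.pi/2),goal(j2w(-.15-.009,0,.021),TH+np.pi/2))
E
```

```text
3.275 [-2.63752594e-01  7.34474485e-05  2.04998108e-02] [0.46477759 0.26402183 0.26909175]
(array([-0.012, -0.001,  0.899]), array([-0.008,  0.007,  0.01 ])) (array([-0.011,  0.   ,  2.619]), array([-0.008,  0.007,  0.01 ]))
```

>>> play_rows(targets=[[0,0,0.4,0,0,0,-1],[0,0,0.7,0,0,0,-1],[0,0,0.8,0,0,0,-1],[0,0,0.88,0,0,0,-1],[0,0,0.96,0,0,0,-1],[0,0,1.04,0,0,0,-1],[0,0,1.14,0,0,0,-1],[0,0,1.24,0,0,0,-1],[0,0,1.34,0,0,0,-1],[0,0,1.44,0,0,0,-1],[0,0,1.54,0,0,0,-1],[0,0,1.64,0,0,0,-1],[0,0,1.74,0,0,0,-1],[0,0,1.84,0,0,0,-1],[0,0,1.94,0,0,0,-1],[0,0,2.04,0,0,0,-1],[0,0,2.14,0,0,0,-1],[0,0,2.24,0,0,0,-1],[0,0,2.32,0,0,0,-1],[0,0,2.32,0,0,0,-1]])

```text
clock: 5.78
ee_pos: [0.5891, 0.083, 0.0206]
ee_rot: [-0.521, -0.477, 0.522, -0.477]
wrist_force: [-0.8, -0.3, 0.1]
width: 0.0002
```

```bash
python3 - <<'E'
from h import *
o=get_obs(); print(o['clock'],w2j(o['ee_pos']),MJ.T@o['wrist_force'][:2])
f=shot('top','top1'); im=f['image'][170:240,215:335,::-1]
cv2.imwrite('pics/crop2.png',cv2.resize(im,None,fx=6.5,fy=6.5,interpolation=cv2.INTER_CUBIC))
E
```

```text
5.775 [-0.17103722  0.00019921  0.02060959] [ 0.34279115 -0.82197682]
```

>>> play_rows(targets=[[0,0,0.05,0,0,0,-1],[0,0,0.1,0,0,0,-1],[0,0,0.15,0,0,0,-1],[0,0,0.18,0,0,0,-1],[0,0,0.21,0,0,0,-1]])

```text
clock: 6.45
ee_pos: [0.5885, 0.0751, 0.0207]
ee_rot: [-0.522, -0.477, 0.522, -0.477]
wrist_force: [0.7, 0.9, -1.2]
width: 0.0005
```

>>> play_rows(targets=[[0,0,0.02,0,0,0,-1],[0,0,0.04,0,0,0,-1]])

```text
clock: 6.7
ee_pos: [0.5883, 0.0736, 0.0207]
ee_rot: [-0.522, -0.477, 0.522, -0.477]
wrist_force: [0.1, 0.3, -0.7]
width: 0.0001
```

>>> play_rows(targets=[[0,0,0.02,0,0,0,-1],[0,0,0.04,0,0,0,-1]])

```text
clock: 6.95
ee_pos: [0.5882, 0.072, 0.0207]
ee_rot: [-0.522, -0.477, 0.522, -0.477]
wrist_force: [0.5, 1.0, -0.4]
width: 0.0008
```

>>> play_rows(targets=[[0,0,0.02,0,0,0,-1],[0,0,0.04,0,0,0,-1]])

```text
clock: 7.2
ee_pos: [0.5881, 0.0715, 0.0208]
ee_rot: [0.522, 0.478, -0.521, 0.477]
wrist_force: [-0.1, 4.6, -0.5]
width: 0.0003
```

>>> play_rows(targets=[[0,0,0.02,0,0,0,-1],[0,0,0.03,0,0,0,-1]])

```text
clock: 7.45
ee_pos: [0.5881, 0.0715, 0.021]
ee_rot: [0.522, 0.478, -0.52, 0.477]
wrist_force: [-0.4, 6.4, -0.3]
width: 0.0005
```

>>> play_rows(targets=[[0,0,0.02,0,0,0,-1],[0,0,0.03,0,0,0,-1]])

```text
clock: 7.7
ee_pos: [0.5881, 0.0714, 0.0211]
ee_rot: [0.523, 0.479, -0.52, 0.477]
wrist_force: [0.2, 9.1, 0.0]
width: 0.0005
```

>>> play_rows(targets=[[0,0,0,0,0,0,-1],[0,0,0,0,0,0,-1],[0,0,-0.15,0,0,0,-1],[0,0,-0.5,0,0,0,-1],[0,0,-1,0,0,0,-1],[-1.4,0,-1,0,0,0,-1],[-2.9,0,-1,0,0,0,-1],[-4.4,0,-1,0,0,0,-1],[-5.5,0,-1,0,0,0,-1],[-5.5,0,-1,0,0,0,-1]])

```text
clock: 8.95
ee_pos: [0.5934, 0.1101, 0.2448]
ee_rot: [0.524, 0.476, -0.519, 0.479]
wrist_force: [-0.1, 0.2, -0.1]
width: 0.0003
```

```bash
python3 - <<'E'
from h import *
o=get_obs(); print(o['clock'],w2j(o['ee_pos']),o['wrist_force'])
f=shot('top','top1'); im=f['image'][170:240,215:335,::-1]
cv2.imwrite('pics/crop2.png',cv2.resize(im,None,fx=6.5,fy=6.5,interpolation=cv2.INTER_CUBIC))
# handle & hub from depth
uu,vv=np.meshgrid(np.arange(260,310),np.arange(180,215))
P=np.array([px(f,u,v) for u,v in zip(uu.ravel(),vv.ravel())]); h=P[(P[:,2]>.15)&(P[:,2]<.17)]; 
J=np.array([w2j(p) for p in h]); print('handle',len(J),J.mean(0),J.min(0),J.max(0))
A=np.array([w2j(p) for p in P if .11<p[2]<.125]); print('arm+hub',len(A),A.mean(0),A.min(0),A.max(0))
print(goal(j2w(-.0597,-.0055,.20),TH+np.pi/2))
E
```

```text
8.95 [-0.1984184   0.00210622  0.24476007] [-0.06868613  0.20435725 -0.12964918]
handle 32 [-0.05766286 -0.00480508  0.15932177] [-0.06635538 -0.01417981  0.15090669] [-0.05004421  0.00296907  0.16352392]
arm+hub 179 [-0.01316331 -0.00152844  0.11684017] [-0.05008106 -0.01548945  0.11110126] [0.01435784 0.01568498 0.12410929]
(array([ 1.053, -0.165,  3.446]), array([ 0.008, -0.007, -0.028]))
```

View pics/crop2.png

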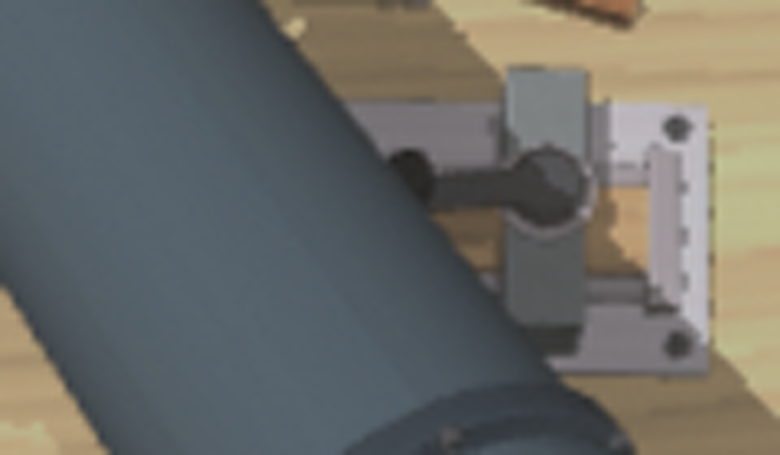

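The bar is home: its end touches the stop at crop (648,230). The handle is at (408,170) and hasn't moved. Next I'll go above the handle with the gripper open.

>>> play_rows(targets=[[0,0,1,0,0,0,1],[0,-0.1,2,0,0,0,1],[0.5,-0.165,3,0,0,0,1],[1,-0.165,3.446,0,0,0,1],[1.053,-0.165,3.446,0,0,0,1],[1.053,-0.165,3.446,0,0,0,1]])

```text
clock: 9.75
ee_pos: [0.5726, -0.0269, 0.1983]
ee_rot: [0.521, 0.478, -0.521, 0.477]
wrist_force: [-0.0, 0.6, -0.2]
width: 0.0582
```

```bash
python3 - <<'E'
from h import *
o=get_obs(); print(o['clock'],w2j(o['ee_pos']),o['width'])
f=shot('wrist','w2'); cv2.imwrite('pics/w2b.png',cv2.resize(f['image'][150:420,120:440,::-1],None,fx=2.4,fy=2.2))
print(proj(f,j2w(-.0597,-.0055,.16)),proj(f,j2w(0,0,.118)))
print(goal(j2w(-.0597,-.0055,.128),TH+np.pi/2))
E
```

```text
9.75 [-0.06010593 -0.00659394  0.19832449] 0.05824840582860542
[279.66697731 235.49427093] [286.13841522 287.82884607]
(array([1.772, 0.018, 0.018]), array([ 0.021, -0.011, -0.002]))
```

View pics/w2b.png

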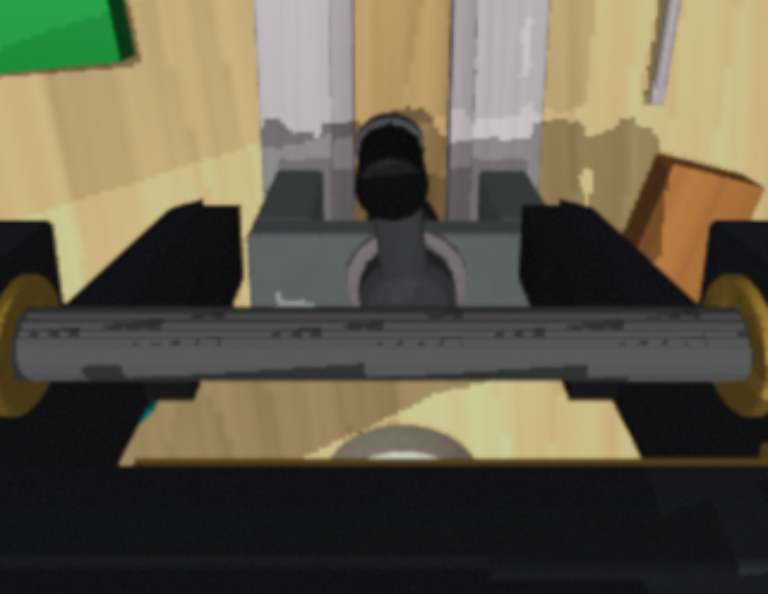

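The wrist view shows the handle's top centred at full-frame (283,235.5), against a predicted (279.7,235.5), so it sits about 1.5 mm toward +y. The fingers are either side of it. I'll descend and grip.

>>> play_rows(targets=[[0.9,0.045,0.018,0,0,0,1],[1.6,0.045,0.018,0,0,0,1],[1.77,0.045,0.018,0,0,0,1],[1.77,0.045,0.018,0,0,0,-1],[1.77,0.045,0.018,0,0,0,-1],[1.77,0.045,0.018,0,0,0,-1],[1.77,0.045,0.018,0,0,0,-1],[1.77,0.045,0.018,0,0,0,-1],[1.77,0.045,0.018,0,0,0,-1]])

```text
clock: 10.92
ee_pos: [0.5744, -0.0297, 0.1278]
ee_rot: [-0.522, -0.477, 0.522, -0.477]
wrist_force: [-0.8, 0.3, -0.1]
width: 0.0302
```

```bash
cat >> h.py <<'E'
def rows(a0,degs,r=.06,z=.128,C=(0,0),ref=None):
    """rows for handle angles (deg cw from a0, jig frame) relative to the commanded pose ref (jig pos)"""
    o=get_obs(); R0=R.from_quat(o['ee_rot']); ref=o['ee_pos'] if ref is None else j2w(*ref)
    return [(R0.inv().apply(j2w(C[0]+r*np.cos(a0-np.radians(d)),C[1]+r*np.sin(a0-np.radians(d)),z)-ref)/.04).round(2).tolist() for d in degs]
E
python3 - <<'E'
from h import *
o=get_obs(); p=w2j(o['ee_pos']); print(o['clock'],p,o['width'],o['wrist_force'],np.hypot(*p[:2]),np.degrees(np.arctan2(p[1],p[0])))
a=np.arctan2(p[1],p[0])
print(rows(a,range(10,201,10),z=p[2]))
E
```

```text
10.925 [-0.05747301 -0.00453899  0.12783052] 0.030244680331796166 [-0.77739074  0.34051759 -0.11362223] 0.05765196239509774 -175.48438251191976
[[0.0, 0.26, -0.06], [0.0, 0.51, -0.01], [0.0, 0.76, 0.08], [0.0, 0.98, 0.22], [0.0, 1.18, 0.38], [0.0, 1.35, 0.59], [0.0, 1.48, 0.81], [0.0, 1.57, 1.06], [0.0, 1.61, 1.32], [0.0, 1.61, 1.58], [0.0, 1.56, 1.84], [0.0, 1.47, 2.08], [0.0, 1.34, 2.31], [0.0, 1.17, 2.51], [0.0, 0.96, 2.67], [0.0, 0.74, 2.8], [0.0, 0.49, 2.89], [0.0, 0.23, 2.93], [0.0, -0.03, 2.93], [0.0, -0.29, 2.88]]
```

>>> play_rows(targets=[[0,0,0,0,0,0,-1],[0,0,0,0,0,0,-1],[0,0,0,0,0,0,-1]])

```text
clock: 11.3
ee_pos: [0.5744, -0.0297, 0.1278]
ee_rot: [0.522, 0.477, -0.522, 0.477]
wrist_force: [0.7, 0.8, -0.2]
width: 0.0193
```

```bash
python3 - <<'E'
from h import *
for i in range(3):
    o=get_obs(); p=w2j(o['ee_pos']); print(o['clock'],p,o['width'],o['wrist_force'],goal(o['ee_pos'],TH+np.pi/2)[1]); grab_frame('wrist')
a=np.arctan2(p[1],p[0])
print(rows(a,range(10,201,10),z=p[2]))
E
```

```text
11.3 [-0.05752086 -0.00449721  0.1277656 ] 0.019302729055365273 [ 0.70686304  0.84669933 -0.22613605] [-0.001 -0.    -0.001]
11.35 [-0.05750879 -0.00451365  0.12777188] 0.01904727338809074 [ 0.68530413 -0.62055461  0.52540998] [-0.001 -0.    -0.001]
11.4 [-0.05749578 -0.00451656  0.1277511 ] 0.019279283724927068 [ 0.68693114  0.1783848  -0.62107979] [-0.001  0.    -0.   ]
[[0.0, 0.26, -0.06], [0.0, 0.51, -0.01], [0.0, 0.76, 0.08], [0.0, 0.98, 0.22], [0.0, 1.18, 0.39], [0.0, 1.35, 0.59], [0.0, 1.48, 0.82], [0.0, 1.56, 1.06], [0.0, 1.61, 1.32], [0.0, 1.61, 1.58], [0.0, 1.56, 1.84], [0.0, 1.47, 2.08], [0.0, 1.33, 2.31], [0.0, 1.16, 2.51], [0.0, 0.96, 2.67], [0.0, 0.73, 2.8], [0.0, 0.49, 2.89], [0.0, 0.23, 2.93], [0.0, -0.03, 2.93], [0.0, -0.29, 2.88]]
```

```bash
python3 - <<'E'
from h import *
o=get_obs(); p=w2j(o['ee_pos']); a=np.radians(-175); C=p[:2]-.06*np.array([np.cos(a),np.sin(a)]); print(C)
for r in zip(range(5,330,10),rows(a,range(5,330,10),z=p[2],C=C)): print(r)
E
```

```text
[0.00228496 0.00073379]
(5, [0.0, 0.13, -0.01])
(15, [0.0, 0.39, 0.02])
(25, [0.0, 0.64, 0.08])
(35, [0.0, 0.88, 0.2])
(45, [0.0, 1.09, 0.35])
(55, [0.0, 1.28, 0.53])
(65, [0.0, 1.43, 0.74])
(75, [0.0, 1.54, 0.98])
(85, [0.0, 1.61, 1.23])
(95, [0.0, 1.63, 1.49])
(105, [0.0, 1.61, 1.75])
(115, [0.0, 1.54, 2.01])
(125, [0.0, 1.43, 2.24])
(135, [0.0, 1.28, 2.46])
(145, [0.0, 1.1, 2.64])
(155, [0.0, 0.88, 2.79])
(165, [0.0, 0.64, 2.9])
(175, [0.0, 0.39, 2.97])
(185, [0.0, 0.13, 2.99])
(195, [0.0, -0.13, 2.97])
(205, [0.0, -0.38, 2.9])
(215, [0.0, -0.62, 2.79])
(225, [-0.0, -0.83, 2.64])
(235, [-0.0, -1.02, 2.46])
(245, [-0.0, -1.17, 2.24])
(255, [-0.0, -1.28, 2.01])
(265, [-0.0, -1.35, 1.75])
(275, [-0.0, -1.37, 1.49])
(285, [-0.0, -1.35, 1.23])
(295, [-0.0, -1.28, 0.98])
(305, [-0.0, -1.17, 0.74])
(315, [-0.0, -1.02, 0.53])
(325, [-0.0, -0.83, 0.35])
```

>>> play_rows(targets=[[0,0.13,-0.01,0,0,0,-1],[0,0.39,0.02,0,0,0,-1],[0,0.64,0.08,0,0,0,-1],[0,0.88,0.2,0,0,0,-1],[0,1.09,0.35,0,0,0,-1],[0,1.28,0.53,0,0,0,-1],[0,1.43,0.74,0,0,0,-1],[0,1.54,0.98,0,0,0,-1],[0,1.61,1.23,0,0,0,-1],[0,1.63,1.49,0,0,0,-1],[0,1.63,1.49,0,0,0,-1]])

```text
clock: 12.82
ee_pos: [0.6353, -0.0979, 0.1279]
ee_rot: [0.522, 0.475, -0.522, 0.478]
wrist_force: [7.3, -2.0, -3.7]
width: 0.0191
```

```bash
cat >> h.py <<'E'
def st():
    o=get_obs(); p=w2j(o['ee_pos']); print(o['clock'],p.round(4),'w',o['width'].round(4),'Fjig',(MJ.T@o['wrist_force'][:2]).round(2),o['wrist_force'][2].round(2)); return p
E
python3 - <<'E'
from h import *
for i in range(3): st(); grab_frame('wrist')
E
```

```text
Traceback (most recent call last):
  File "h.py", line 37, in st
    o=get_obs(); p=w2j(o['ee_pos']); print(o['clock'],p.round(4),'w',o['width'].round(4),'Fjig',(MJ.T@o['wrist_force'][:2]).round(2),o['wrist_force'][2].round(2)); return p
                                                                     ^^^^^^^^^^^^^^^^
AttributeError: 'float' object has no attribute 'round'
```

```bash
sed -i "s/o\['width'\].round(4)/round(float(o['width']),4)/; s/o\['wrist_force'\]\[2\].round(2)/round(float(o['wrist_force'][2]),2)/" h.py
python3 - <<'E'
from h import *
for i in range(3): st(); grab_frame('wrist')
f=shot('top','top2'); im=f['image'][170:240,215:335,::-1]
cv2.imwrite('pics/crop3.png',cv2.resize(im,None,fx=6.5,fy=6.5,interpolation=cv2.INTER_CUBIC))
E
```

```text
12.825 [0.0051 0.0622 0.1279] w 0.0191 Fjig [1.39 7.43] -3.7
12.875 [0.0045 0.0622 0.1279] w 0.0191 Fjig [1.31 6.61] -4.7
12.925 [0.0042 0.0622 0.1279] w 0.0191 Fjig [1.7  6.81] -4.77
```

```bash
python3 - <<'E'
from h import *
D=list(range(100,291,10))
for r in zip(D,rows(np.radians(186.5),D,z=.1278,C=(.0023,.0022),ref=(.0021,.0607,.1278))): print(r)
E
```

```text
(100, [0.0, 0.03, 0.1])
(110, [0.0, -0.0, 0.36])
(120, [0.0, -0.09, 0.6])
(130, [0.0, -0.21, 0.83])
(140, [0.0, -0.37, 1.04])
(150, [0.0, -0.57, 1.21])
(160, [-0.0, -0.79, 1.35])
(170, [-0.0, -1.03, 1.44])
(180, [-0.0, -1.29, 1.5])
(190, [-0.0, -1.55, 1.5])
(200, [-0.0, -1.81, 1.47])
(210, [-0.0, -2.06, 1.38])
(220, [-0.0, -2.29, 1.26])
(230, [-0.01, -2.49, 1.1])
(240, [-0.01, -2.67, 0.9])
(250, [-0.01, -2.8, 0.68])
(260, [-0.01, -2.9, 0.44])
(270, [-0.01, -2.95, 0.18])
(280, [-0.01, -2.96, -0.08])
(290, [-0.01, -2.92, -0.34])
```

View pics/crop3.png

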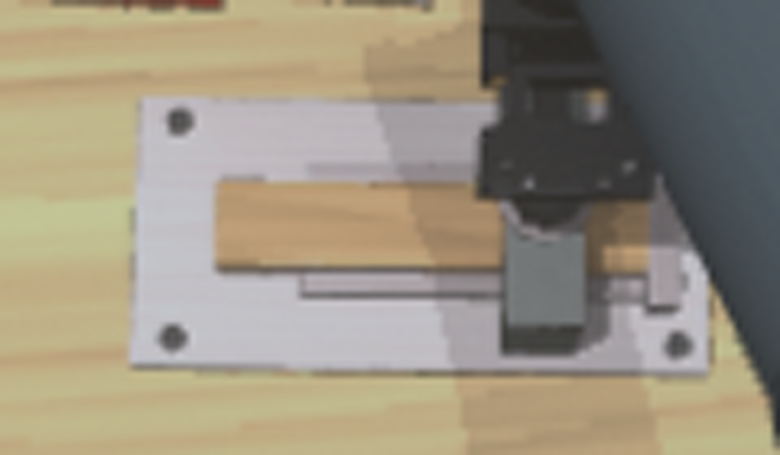

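The view shows the bar home (rear at crop (217,225)) and the gripper over the handle on the +y side, so the crank is turning. I'll continue with the corrected circle.

>>> play_rows(targets=[[0,0.03,0.1,0,0,0,-1],[0,0,0.36,0,0,0,-1],[0,-0.09,0.6,0,0,0,-1],[0,-0.21,0.83,0,0,0,-1],[0,-0.37,1.04,0,0,0,-1],[0,-0.57,1.21,0,0,0,-1],[0,-0.79,1.35,0,0,0,-1],[0,-1.03,1.44,0,0,0,-1],[0,-1.29,1.5,0,0,0,-1],[0,-1.55,1.5,0,0,0,-1],[0,-1.55,1.5,0,0,0,-1]])

```text
clock: 14.4
ee_pos: [0.5658, -0.1488, 0.1278]
ee_rot: [-0.521, -0.478, 0.522, -0.477]
wrist_force: [0.1, 1.3, 0.3]
width: 0.019
```

```bash
python3 - <<'E'
from h import *
st()
D=list(range(200,321,10))
for r in zip(D,rows(np.radians(186.5),D,z=.1278,C=(.0023,.0022),ref=(.0021+.06,.0607-.062,.1278))): print(r)
E
```

```text
14.4 [ 0.0619 -0.0026  0.1278] w 0.019 Fjig [-1.27  0.02] 0.3
(200, [0.0, -0.26, -0.04])
(210, [0.0, -0.51, -0.12])
(220, [0.0, -0.74, -0.24])
(230, [0.0, -0.94, -0.41])
(240, [0.0, -1.12, -0.6])
(250, [0.0, -1.25, -0.83])
(260, [0.0, -1.35, -1.07])
(270, [0.0, -1.4, -1.33])
(280, [0.0, -1.41, -1.59])
(290, [0.0, -1.37, -1.85])
(300, [0.0, -1.29, -2.09])
(310, [0.0, -1.16, -2.32])
(320, [0.0, -1.0, -2.53])
```

>>> play_rows(targets=[[0,-0.26,-0.04,0,0,0,-1],[0,-0.51,-0.12,0,0,0,-1],[0,-0.74,-0.24,0,0,0,-1],[0,-0.94,-0.41,0,0,0,-1],[0,-1.12,-0.6,0,0,0,-1],[0,-1.25,-0.83,0,0,0,-1],[0,-1.35,-1.07,0,0,0,-1],[0,-1.4,-1.33,0,0,0,-1],[0,-1.41,-1.59,0,0,0,-1],[0,-1.37,-1.85,0,0,0,-1],[0,-1.29,-2.09,0,0,0,-1],[0,-1.16,-2.32,0,0,0,-1],[0,-1.16,-2.32,0,0,0,-1]])

```text
clock: 16.02
ee_pos: [0.5296, -0.0516, 0.1278]
ee_rot: [0.522, 0.478, -0.521, 0.478]
wrist_force: [4.2, -2.1, -1.4]
width: 0.019
```

```bash
python3 - <<'E'
from h import *
st(); ref=(.0621-.0928,-.0013-.0464,.1278)
D=list(range(315,560,5)); 
for r in zip(D,rows(np.radians(186.5),D,z=.1278,C=(.0023,.0022),ref=ref)): print(r)
E
```

```text
16.025 [-0.0317 -0.0473  0.1278] w 0.019 Fjig [1.68 4.4 ] -1.42
(315, [0.0, 0.07, -0.11])
(320, [0.0, 0.16, -0.21])
(325, [0.0, 0.25, -0.3])
(330, [0.0, 0.36, -0.38])
(335, [0.0, 0.46, -0.45])
(340, [0.0, 0.58, -0.52])
(345, [0.0, 0.7, -0.57])
(350, [0.0, 0.82, -0.61])
(355, [0.0, 0.95, -0.64])
(360, [0.0, 1.08, -0.66])
(365, [0.0, 1.21, -0.67])
(370, [0.0, 1.34, -0.67])
(375, [0.0, 1.47, -0.66])
(380, [0.0, 1.6, -0.63])
(385, [0.0, 1.72, -0.6])
(390, [0.0, 1.85, -0.55])
(395, [0.0, 1.96, -0.49])
(400, [0.0, 2.08, -0.42])
(405, [0.0, 2.18, -0.35])
(410, [0.0, 2.28, -0.26])
(415, [0.0, 2.37, -0.17])
(420, [0.0, 2.45, -0.07])
(425, [0.0, 2.53, 0.04])
(430, [0.0, 2.59, 0.16])
(435, [0.0, 2.64, 0.28])
(440, [0.0, 2.69, 0.4])
(445, [0.0, 2.72, 0.53])
(450, [0.0, 2.74, 0.66])
(455, [0.0, 2.75, 0.79])
(460, [0.0, 2.74, 0.92])
(465, [0.0, 2.73, 1.05])
(470, [0.0, 2.71, 1.18])
(475, [0.0, 2.67, 1.3])
(480, [0.0, 2.62, 1.43])
(485, [0.0, 2.56, 1.54])
(490, [0.0, 2.5, 1.66])
(495, [-0.0, 2.42, 1.76])
(500, [-0.0, 2.33, 1.86])
(505, [-0.0, 2.24, 1.95])
(510, [-0.0, 2.14, 2.03])
(515, [-0.0, 2.03, 2.11])
(520, [-0.0, 1.91, 2.17])
(525, [-0.0, 1.8, 2.22])
(530, [-0.0, 1.67, 2.26])
(535, [-0.0, 1.54, 2.3])
(540, [-0.0, 1.42, 2.32])
(545, [-0.0, 1.28, 2.33])
(550, [-0.0, 1.15, 2.32])
(555, [-0.0, 1.02, 2.31])
```

```bash
python3 - <<'E'
from h import *
ref=(.0621-.0928,-.0013-.0464,.1278)
T0=[0,0]
for s in range(310,560,20):
    D=[s+5,s+10,s+15,s+20]; r=np.array(rows(np.radians(186.5),D,z=.1278,C=(.003,.0032),ref=ref))[:,1:]
    print(s,(r-T0).round(2).tolist(),'cw tangent world',(MJ@[np.sin(np.radians(186.5-s-20)),-np.cos(np.radians(186.5-s-20))]).round(2)); T0=r[-1]
E
```

```text
310 [[0.1, -0.09], [0.18, -0.19], [0.28, -0.28], [0.38, -0.36]] cw tangent world [0.85 0.52]
330 [[0.11, -0.08], [0.22, -0.14], [0.34, -0.19], [0.47, -0.23]] cw tangent world [0.98 0.2 ]
350 [[0.12, -0.04], [0.25, -0.06], [0.38, -0.07], [0.51, -0.06]] cw tangent world [ 0.99 -0.15]
370 [[0.13, 0.01], [0.26, 0.04], [0.39, 0.07], [0.51, 0.12]] cw tangent world [ 0.88 -0.48]
390 [[0.12, 0.06], [0.23, 0.12], [0.34, 0.2], [0.44, 0.29]] cw tangent world [ 0.66 -0.75]
410 [[0.09, 0.09], [0.17, 0.19], [0.24, 0.3], [0.3, 0.42]] cw tangent world [ 0.37 -0.93]
430 [[0.06, 0.12], [0.1, 0.24], [0.13, 0.37], [0.15, 0.5]] cw tangent world [ 0.03 -1.  ]
450 [[0.01, 0.13], [0.01, 0.26], [0.0, 0.39], [-0.03, 0.52]] cw tangent world [-0.32 -0.95]
470 [[-0.04, 0.12], [-0.08, 0.24], [-0.14, 0.36], [-0.21, 0.47]] cw tangent world [-0.62 -0.78]
490 [[-0.08, 0.11], [-0.16, 0.21], [-0.26, 0.3], [-0.36, 0.38]] cw tangent world [-0.85 -0.52]
510 [[-0.11, 0.07], [-0.22, 0.14], [-0.34, 0.19], [-0.46, 0.23]] cw tangent world [-0.98 -0.2 ]
530 [[-0.13, 0.03], [-0.26, 0.05], [-0.39, 0.06], [-0.52, 0.06]] cw tangent world [-0.99  0.15]
550 [[-0.13, -0.01], [-0.26, -0.04], [-0.39, -0.07], [-0.51, -0.12]] cw tangent world [-0.88  0.48]
```

>>> play_rows(targets=[[0,0.1,-0.09,0,0,0,-1],[0,0.18,-0.19,0,0,0,-1],[0,0.28,-0.28,0,0,0,-1],[0,0.38,-0.36,0,0,0,-1]])

```text
clock: 16.52
ee_pos: [0.5452, -0.0385, 0.1277]
ee_rot: [-0.521, -0.478, 0.522, -0.477]
wrist_force: [-3.0, 1.2, 2.7]
width: 0.0193
```

>>> play_rows(targets=[[0,0.11,-0.08,0,0,0,-1],[0,0.22,-0.14,0,0,0,-1],[0,0.34,-0.19,0,0,0,-1],[0,0.47,-0.23,0,0,0,-1]])

```text
clock: 17.02
ee_pos: [0.5653, -0.0309, 0.1278]
ee_rot: [0.522, 0.478, -0.521, 0.477]
wrist_force: [-3.4, 4.3, 1.8]
width: 0.0191
```

>>> play_rows(targets=[[0,0.12,-0.04,0,0,0,-1],[0,0.25,-0.06,0,0,0,-1],[0,0.38,-0.07,0,0,0,-1],[0,0.51,-0.06,0,0,0,-1]])

```text
clock: 17.52
ee_pos: [0.5862, -0.0307, 0.1278]
ee_rot: [0.522, 0.478, -0.521, 0.477]
wrist_force: [-0.6, 5.2, 0.4]
width: 0.019
```

>>> play_rows(targets=[[0,0.13,0.01,0,0,0,-1],[0,0.26,0.04,0,0,0,-1],[0,0.39,0.07,0,0,0,-1],[0,0.51,0.12,0,0,0,-1]])

```text
clock: 18.02
ee_pos: [0.6062, -0.038, 0.1278]
ee_rot: [0.522, 0.477, -0.521, 0.478]
wrist_force: [1.5, 5.3, -2.1]
width: 0.0191
```

>>> play_rows(targets=[[0,0.12,0.05,0,0,0,-1],[0,0.23,0.11,0,0,0,-1],[0,0.35,0.19,0,0,0,-1],[0,0.45,0.28,0,0,0,-1]])

```text
clock: 18.52
ee_pos: [0.6199, -0.0486, 0.1276]
ee_rot: [-0.52, -0.48, 0.522, -0.476]
wrist_force: [-8.1, 8.0, 5.5]
width: 0.0188
```

>>> play_rows(targets=[[0,0.05,0.05,0,0,0,-1],[0,0.09,0.09,0,0,0,-1],[0,0.13,0.14,0,0,0,-1],[0,0.17,0.19,0,0,0,-1]])

```text
clock: 19.02
ee_pos: [0.6261, -0.0563, 0.1276]
ee_rot: [-0.52, -0.48, 0.522, -0.476]
wrist_force: [-7.9, 9.4, 5.8]
width: 0.0193
```

```bash
python3 - <<'E'
from h import *
p=st(); C=np.array([.003,.0032])
for w in ([.6062,-.038,.1278],[.6199,-.0486,.1276],None):
    q=p if w is None else w2j(w); print(np.degrees(np.arctan2(*(q[:2]-C)[::-1])),np.hypot(*(q[:2]-C)))
E
```

```text
19.025 [-0.0355  0.0493  0.1276] w 0.0193 Fjig [-8.71 -8.68] 5.81
155.8534193972397 0.060307332056357965
139.32852067365792 0.06022745317450166
129.88857103000558 0.060054592072365694
```

>>> play_rows(targets=[[0,-0.02,-0.02,0,0,0,-1],[0,-0.04,-0.04,0,0,0,-1],[0,-0.04,-0.04,0,0,0,-1]])

```text
clock: 19.4
ee_pos: [0.626, -0.0565, 0.1277]
ee_rot: [-0.521, -0.478, 0.522, -0.477]
wrist_force: [-1.9, 5.6, 2.4]
width: 0.019
```

>>> play_rows(targets=[[0,-0.05,-0.04,0,0,0,-0.4],[0,-0.05,-0.04,0,0,0,0],[0,-0.05,-0.04,0,0,0,0.4],[0,-0.05,-0.04,0,0,0,0.8],[0,-0.05,-0.04,0,0,0,0.8],[0,-0.05,-0.04,0,0,0,0.8],[-0.6,-0.05,-0.04,0,0,0,0.8],[-1.5,-0.05,-0.04,0,0,0,0.8],[-2.8,-0.05,-0.04,0,0,0,0.8],[-3.5,-0.05,-0.04,0,0,0,0.8],[-3.5,-0.05,-1.5,0,0,0,0.8],[-3.5,-0.05,-3,0,0,0,0.8],[-3.5,-0.05,-4.5,0,0,0,0.8],[-3.5,-0.05,-5.5,0,0,0,0.8],[-3.5,-0.05,-5.5,0,0,0,0.8]])

```text
clock: 21.28
ee_pos: [0.6433, 0.1672, 0.2678]
ee_rot: [0.521, 0.48, -0.519, 0.478]
wrist_force: [0.7, -0.1, 0.0]
width: 0.0795
```

```bash
python3 - <<'E'
from h import *
st()
ims=[]
for n in('top','scene'):
    f=shot(n,n+'9'); u,v=proj(f,j2w(0,0,.1)); u,v=int(u),int(v)
    ims.append(cv2.resize(f['image'][v-35:v+35,u-47:u+47,::-1],(400,298),interpolation=cv2.INTER_CUBIC)); print(n,u-47,v-35,400/94)
f=shot('wrist','w9'); print('wrist',proj(f,j2w(0,0,.1)))
cv2.imwrite('pics/c9.png',np.vstack([np.hstack(ims),cv2.resize(f['image'][100:300,:,::-1],(800,286))]))
E
```

```text
21.275 [-0.2597  0.0467  0.2678] w 0.0795 Fjig [0.02 0.74] 0.04
top 251 164 4.25531914893617
scene 206 181 4.25531914893617
wrist [239.03441988 393.87170765]
```

View pics/c9.png

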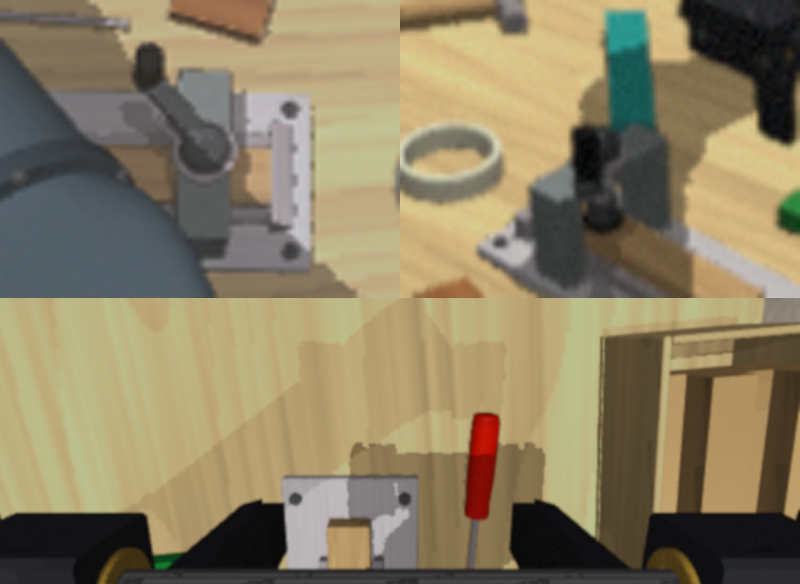

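The crank sits at about 130° (hub at (204,148), handle at (148,50)) and the bar is still home against the stop. The tab is not resolved, so I'll move the wrist camera closer.

>>> play_rows(targets=[[0,-0.2,1.5,0,0,0,1],[0,-0.4,3,0,0,0,1],[0,-0.7,4.5,0,0,0,1],[0.4,-1,6,0,0,0,1],[0.9,-1.17,7.5,0,0,0,1],[1.2,-1.17,7.5,0,0,0,1],[1.2,-1.17,7.5,0,0,0,1]])

```text
clock: 22.3
ee_pos: [0.5703, -0.1335, 0.2191]
ee_rot: [-0.522, -0.477, 0.522, -0.476]
wrist_force: [-0.4, 0.8, -0.4]
width: 0.0879
```

```bash
python3 - <<'E'
from h import *
st(); f=shot('wrist','w10'); u,v=proj(f,j2w(0,0,.1)).round().astype(int); print(u,v)
v0,u0=max(0,v-60),u-80
cv2.imwrite('pics/c10.png',cv2.resize(f['image'][v0:v0+120,u0:u0+160,::-1],None,fx=5,fy=5,interpolation=cv2.INTER_CUBIC)); print(u0,v0)
E
```

```text
22.3 [0.0463 0.0005 0.2191] w 0.0879 Fjig [-0.77 -0.5 ] -0.35
277 150
197 90
```

View pics/c10.png

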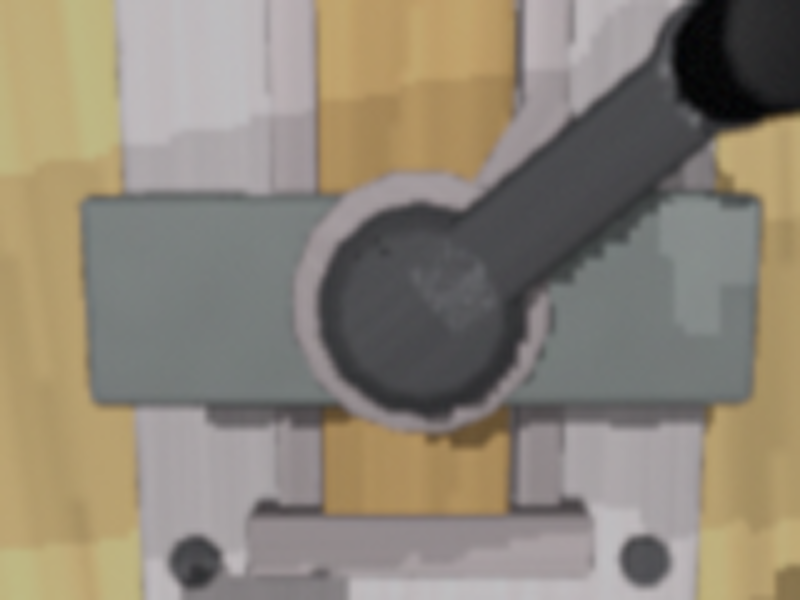

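The light tab is visible over the bar, trailing the arm's left edge near (500,160). I'll zoom in to measure the angle between them.

```bash
python3 - <<'E'
from h import *
f=load('w10'); cv2.imwrite('pics/c11.png',cv2.resize(f['image'][90:150,270:350,::-1],None,fx=10,fy=10,interpolation=cv2.INTER_NEAREST))
E
```

```text
(no output)
```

View pics/c11.png

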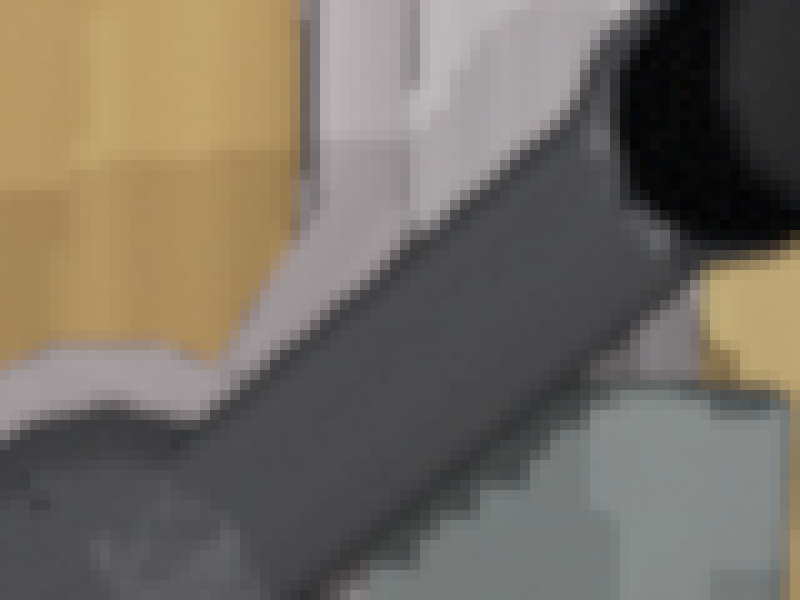

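```bash
python3 - <<'E'
from h import *
f=load('w10')
def ang(a,b,z):
    a,b=[w2j(px(f,270+p[0]/10-.5,90+p[1]/10-.5,z)) for p in(a,b)]; d=b-a; n=np.array([-d[1],d[0]])/np.hypot(*d[:2]); return np.degrees(np.arctan2(d[1],d[0])).round(1),a.round(4),b.round(4),'axis offset mm',(-(a[:2]@n)*1e3).round(1)
print('arm L',ang((210,420),(570,130),.118)); print('arm R',ang((330,560),(690,280),.118))
for z in(.1,.11): print('tab',ang((220,365),(305,205),z))
t,s=load('top0'),load('top9')
E
```

```text
arm L (np.float64(128.1), array([-0.0154,  0.0103,  0.118 ]), array([-0.0365,  0.0372,  0.118 ]), 'axis offset mm', np.float64(-5.8))
arm R (np.float64(127.6), array([-0.0048,  0.0197,  0.118 ]), array([-0.0256,  0.0467,  0.118 ]), 'axis offset mm', np.float64(8.2))
tab (np.float64(151.5), array([-0.0195,  0.0117,  0.1   ]), array([-0.032 ,  0.0185,  0.1   ]), 'axis offset mm', np.float64(1.0))
tab (np.float64(151.5), array([-0.0195,  0.0113,  0.11  ]), array([-0.0316,  0.0179,  0.11  ]), 'axis offset mm', np.float64(0.7))
```

```bash
python3 -c "
from h import *
st(); print(hand_in())"
```

```text
22.35 [0.0448 0.0013 0.2199] w 0.0888 Fjig [0.43 0.21] 0.65
the job is handed in; nothing more can be done
None
```

The bar is clamped against the stop, the crank clutch has slipped within the limit, and I handed the job in at 22.4 s of robot time. The hand-in reports no verdict, so everything below comes from my own checks.

- **Bar:** I slid it home from its rear end with the fingers shut. At the stop the wrist force rose to about 9 N and I held it there briefly before backing off. The later pictures still showed it against the stop.
- **Crank:** I turned it about 1.15 turns clockwise by the handle. The force against the turn then jumped from about 1–2 N to 11–12 N and stayed there while the handle moved on about 9° more. I eased off, let go and lifted clear.
- **Slip:** The last wrist picture puts the crank arm at about 128° and the screw tab at about 147–151°. That is about 0.33–0.41 rad of slip, against the allowed 0.06–0.7. The tab's visible edge was short, so the reading is good to only about ±0.1 rad.
- **Disagreement:** My first estimate of the crank centre was about 2 mm off. This caused up to 7 N sideways on the handle, and I corrected it partway round.
- **Not measured:** I did not measure the foot's force. I take it as fully down because the screw reached its end. I saw no other object moved in the pictures and noticed no stray contact, but I did not measure their positions again.

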